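Dock a battery pack under the charger's retaining lip

TASK

Pick the monitor's battery pack up by its carry handle and set it down flat on the open deck of the charging dock, its thin toe pointing at the pocket but still outside it. Then slide it along the deck, toe first under the retaining lip, past the drag of the sprung roller until it is fully home against the hidden stop, pushing gently (never more than about 15 N), and let go. Leave everything else where it is.

Things in the scene. Friction and masses are not known exactly. Their poses are not given: they have to be found in the camera images.
- pack_grip (a point): Centre of the pack's carry-handle bar: black, level, 60 (x) x 14 (y) x 26 mm (z), 63 mm above the pack's underside, open below. Grip across its 14 mm (along y). Pack axes: +y from handle to toe, x across, z up. Pack 0.2 to 0.4 kg. Toe tip 75 mm ahead (+y) of this point, rear edge of the foot 17 mm behind.
- pack_toe (a point): Tip of the battery pack's toe, on the centre line, level with the underside; pack axes. Grey foot 60 (x) x 92 (y) x 12 mm (z); its last 4 mm are a thinner nose (54 mm wide, 8 mm thick). The rear 34 mm carry a white housing 32 mm high with the handle; the front 58 mm are the bare toe.
- dock_mouth (a point): Fixed charging dock: point on its deck in the middle of the pocket's mouth. +y into the pocket (sliding direction), x across, z up. Level deck 10 mm above the worktop, 100 mm wide, open from y = -135 mm to the mouth (y = 0). Beside the mouth two guides 12 mm tall reach 24 mm out and flare the entry from 64 to about 76 mm.
- dock_lip (a point): Middle of the lip's flat top, 24 mm above the deck; dock axes. The white lip covers the deck from the mouth to y = 86 mm, with a roller cover on it up to 38 mm above the deck; the pocket under it is 14 mm high (2 mm over the foot), 64 mm wide. A sprung roller in it, felt from about 14 mm behind the mouth, drags on the toe with about 2 to 7 N all the way.
- dock: The whole dock; origin on the worktop 10 mm under dock_mouth, same axes. Hidden in the pocket is a rigid stop that halts the toe 20 to 50 mm behind the mouth, set differently on each dock; it is felt only, as a sharp rise of the pushing force. Pushing with more than 15 N does damage.
- pack: The battery pack; origin on its underside, on the centre line, 54 mm behind the toe tip (21 mm ahead of and 63 mm below the handle bar's centre); pack axes.
- home_pin (a joint): Little sprung pin (under 1 N) that stands 4 mm out of the hidden stop's face, out of sight. 0 = free, 0.004 m = pressed flush by the toe, that is, the pack is home.
- vial_a: bystander: small injection vial standing upright, 25 mm wide, 52 mm tall, origin at the underside; leave alone
- vial_c: bystander: larger brown vial standing upright, 32 mm wide, 62 mm tall, origin at the underside; leave alone
- syringe_5: bystander: syringe lying flat, 159 mm long, 17 mm high, origin at the underside; leave alone
- carton_suture: bystander: small carton 55 x 110 x 30 mm lying flat, origin at the underside; leave alone
- tape_1: bystander: roll of tape lying flat, 106 mm wide, 25 mm high, origin at the underside; leave alone
Mind the look-alikes: they are no part of the job. Of the things like the pack, leave any that is blue or purple; of the rest the larger one is meant.

How it is judged:
By the outcome, as a careful person would: the job done as asked, in the order asked, and still so for the second after the job is handed in, with the robot touching nothing.
It also fails if it takes over 51 s, if anything falls off the work surface, if the arm or the gripper's body presses on something with over 40 N, if the wrist force passes 120 N, or if a joint passes its speed limit or range.

ROBOT

A 7-joint arm with a two-finger parallel gripper is mounted at the origin on a cart in front of the work surface, level with it; the furniture and walls round the work are solid. World frame = base frame: x ahead of the robot, y to its left, z up, the work surface at z = 0. Lengths are in m, angles in rad, forces in N, time in s.
With the tool pointing down it reaches from about 0.4 to 0.85 m from the base axis. Payload 10.4 kg.
Tool frame: the origin (TCP) lies between the finger pads; the fingertips stand 17 mm ahead of it and the grasp point (between the pads) lies 2 mm behind it; z points along the fingers, y is the direction in which the jaws open and shut (so a half turn about z gives the same grasp; the last joint's range is limited). The gripper opens to 85 mm and grips with 20 to 120 N. Pads are 22 mm wide; open, the fingers measure 114 mm over their backs; the gripper's body (76 mm by 85 mm) begins 54 mm behind the grasp point. The pads swing forward as they close: fully open they stand 13 mm farther back than shut.
Start: joints at [-1.344, 0.332, -0.065, 1.46, 0.022, 1.35, -0.088], TCP at [0.154, 0.606, 0.221] pointing down, gripper open.
Joint ranges: [-2.6, 2.6], [-0.5, 2.12], [-1.47, 1.34], [0.16, 2.42], [-1.27, 4.41], [0.06, 2.06], [-2.6, 2.6]. Speed limits (rad/s): [2.22, 2.22, 2.79, 2.79, 3.14, 3.14, 3.14].

INTERFACE

Orientations are given as a unit quaternion [x, y, z, w].
In Python, from workcell import manip gives the robot as it stands.
- The arm moves only by the tool jog_arm, never from a script. Its argument "steps" is one flat list of numbers, 5 for each row, row after row: the finger opening in m, from 0 to 0.0854, then the shift along the tool's x, y, z in m, then the turn about the tool's z in rad. In form: [gripper, x, y, z, twist, gripper, x, y, z, twist, ...]. A call has exactly 10 rows; each row is the pose to reach, as a shift and turn from the pose commanded when the call began, along the tool's axes at that moment; what a row does not reach only later rows make up. A row lasts 1/10 s, in which the tool goes at most 50 mm and 8.59 degrees, less where a joint would pass 70% of its speed; a pose out of reach is approached as far as the arm can. A call with a gripper value outside its range is refused whole. The fingers move at their own pace and stop on an object; "grip_force" is the grip in N (left out, the last holds). Time passes only in rows, so rows that repeat a pose let the fingers close, or fill a call up. It gives the time, the measured TCP pose, the force and the opening at its end, in the units of the state.
- manip.get_obs(): the state, without advancing time (a new reading comes with each control period).
- manip.camera(name): name is "scene" or "top" or "wrist"; returns (picture, depth): 480x640x3 uint8, red, green, blue; 480x640 float32, m along the optical axis (not along the pixel's ray), 0 where there is no reading.
- manip.calibration(name): a dict with "mtx" (3x3 intrinsics, pixels), "k1" (the pictures are not rectified: a ray, as slopes to the right and down, at radius r is drawn at 1 + k1 r^2 times it, then the intrinsics apply), "world_to_cam" (4x4, takes a point from world to camera coordinates). Camera axes: x right, y down, z forward; pixel columns grow to the right and rows downward; lengths in m; the calibration is good to about 2 mm. A picture is of the moment at which its call begins: read the wrist's pose just before it. calibration takes no time and is no camera call; for the wrist camera it gives the pose at the moment of the call.
- manip.hand_in(): hands the job in, once; it reports no verdict.
The state is a dict: "clock": time; "joint_pos": joint angles; "joint_velocities": joint speeds; "tau": joint torques, N m; "position": TCP position; "ee_rot": TCP orientation; "ft_force": force on the tool from outside, world axes, zero at the start; "torque": the same for the moment, N m; "grip_width": opening from 0.0 (shut) to 1.0 (fully open).
Only numpy, scipy, OpenCV 4.12 (cv2) and the standard library are available. Lean on these libraries where they do the work, as an engineer would, in place of code of your own. Each camera call takes 0.05 s, during which the arm holds its last target.

## Working session

There is one attempt and no reset: what is moved stays moved. The work goes in short steps, Python scripts to look and compute and a tool call to move; the robot and the scene stay as the last step left them, time stands still between calls to the robot, and variables do not carry over. Pictures are saved under pics/ and viewed, and the job is handed in when it is done.

Besides the shell and the picture viewer there is one more tool, called after "Call:" in YAML: its name, and indented under it one key for each argument. jog_arm: Moves the arm, as the interface text tells. Its arguments: {"type":"object","properties":{"steps":{"type":"array"},"grip_force":{"type":"number"}},"required":["steps"]}

```bash
ls; mkdir -p pics
python3 - <<'E'
from workcell import manip
import cv2,numpy as np
o=manip.get_obs();print(o)
for n in ("scene","top"):
    p,d=manip.camera(n);cv2.imwrite(f"pics/{n}0.png",p[:,:,::-1]);np.save(f"pics/{n}0d.npy",d)
    c=manip.calibration(n);print(n,c);np.save(f"pics/{n}0c.npy",c,allow_pickle=True)
E
```

```text
pics
{'clock': 0.0, 'joint_pos': array([-1.34359202,  0.33285748, -0.06471019,  1.46093375,  0.02160663,
        1.3498829 , -0.08850754]), 'joint_velocities': array([-0.00055033,  0.00031023,  0.00051933,  0.00029888,  0.00041972,
       -0.00117071, -0.00138076]), 'tau': array([-2.97049191e-04, -6.25453162e+01,  4.88403859e-02, -3.91614211e+01,
        1.60821446e-02,  1.01738624e-02, -4.39846730e-06]), 'position': array([0.15441635, 0.6052312 , 0.22012856]), 'ee_rot': array([ 1.24565525e-01,  9.92211142e-01, -6.90791805e-04, -5.29936707e-05]), 'ft_force': array([-0.1824792 ,  0.08604467, -0.04055884]), 'torque': array([-0.01714812, -0.02095452, -0.0013411 ]), 'grip_width': 1.0015289126443738}
scene {'mtx': array([[471.25764488,   0.        , 320.92906184],
       [  0.        , 471.25764488, 251.25629075],
       [  0.        ,   0.        ,   1.        ]]), 'k1': -0.09657648722125174, 'world_to_cam': array([[-0.88842599, -0.45894813,  0.00811585,  0.48482281],
       [-0.36262849,  0.69091212, -0.62541268,  0.26483689],
       [ 0.28142464, -0.55857592, -0.78025196,  0.97837291],
       [ 0.        ,  0.        ,  0.        ,  1.        ]])}
top {'mtx': array([[451.23699555,   0.        , 313.35551644],
       [  0.        , 451.23699555, 236.46230529],
       [  0.        ,   0.        ,   1.        ]]), 'k1': -0.04469911527442789, 'world_to_cam': array([[ 1.37124643e-02, -9.99905978e-01,  6.06934367e-05,
        -4.19790823e-03],
       [-9.81907260e-01, -1.34770993e-02, -1.88882242e-01,
         5.45919883e-01],
       [ 1.88865301e-01,  2.53044568e-03, -9.81999743e-01,
         1.17083176e+00],
       [ 0.00000000e+00,  0.00000000e+00,  0.00000000e+00,
         1.00000000e+00]])}
```

View pics/scene0.png

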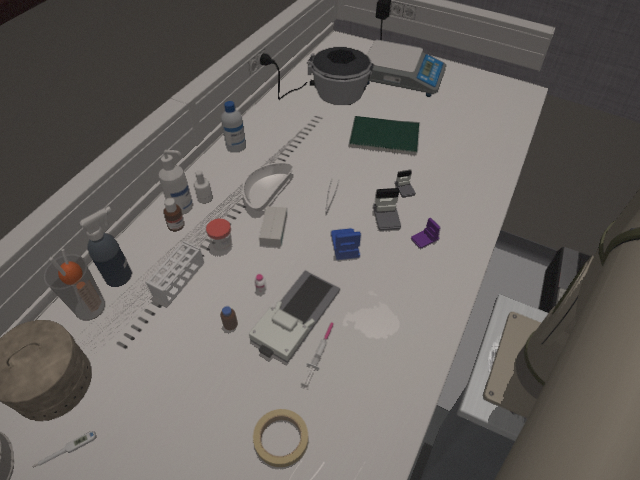

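View pics/top0.png

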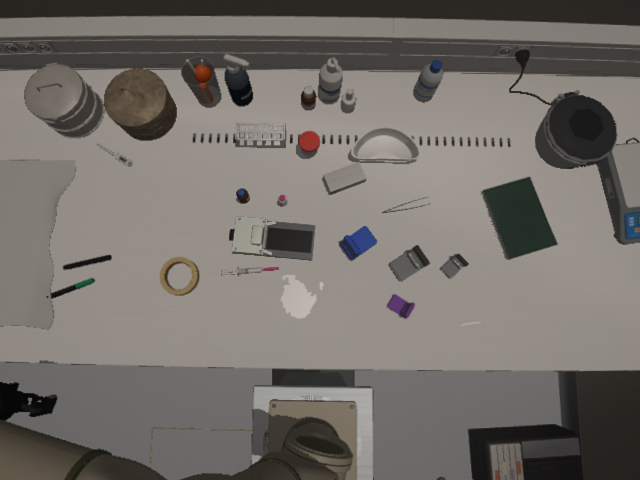

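Run:
```python
import cv2
a=cv2.imread("pics/top0.png");b=cv2.imread("pics/scene0.png")
cv2.imwrite("pics/c1.png",cv2.resize(a[230:330,330:480],None,fx=5,fy=5,interpolation=2))
cv2.imwrite("pics/c2.png",cv2.resize(a[205:270,220:330],None,fx=7,fy=7,interpolation=2))
cv2.imwrite("pics/c3.png",cv2.resize(b[155:265,320:450],None,fx=5,fy=5,interpolation=2))
cv2.imwrite("pics/c4.png",cv2.resize(b[260:370,240:350],None,fx=5,fy=5,interpolation=2))
```

```text
(no output)
```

View pics/c1.png

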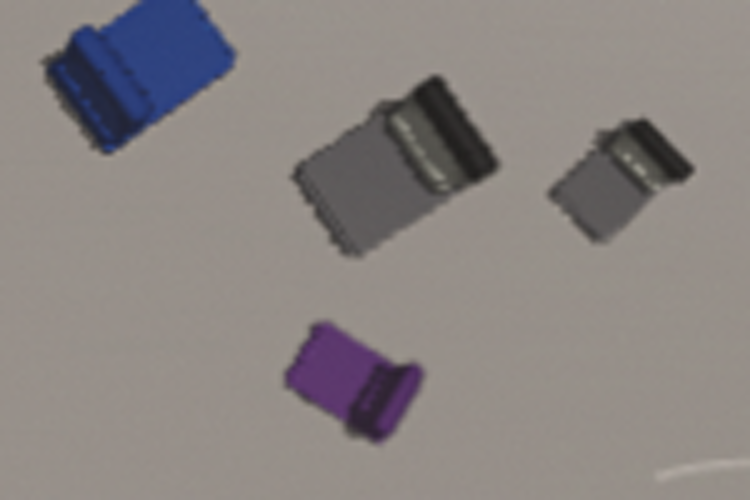

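View pics/c2.png

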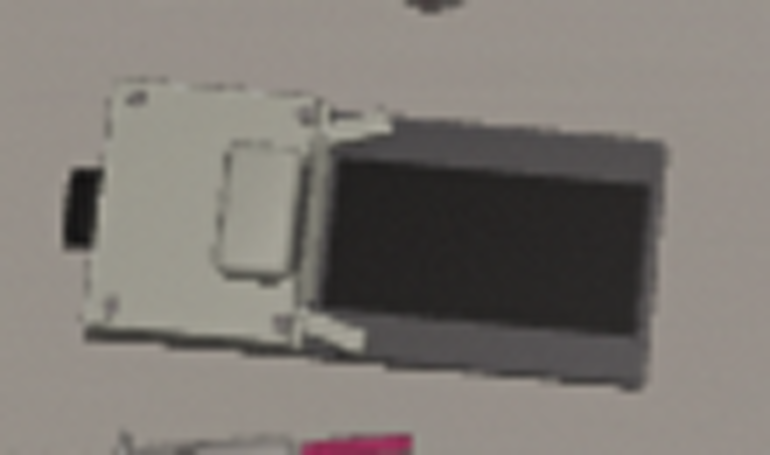

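View pics/c3.png

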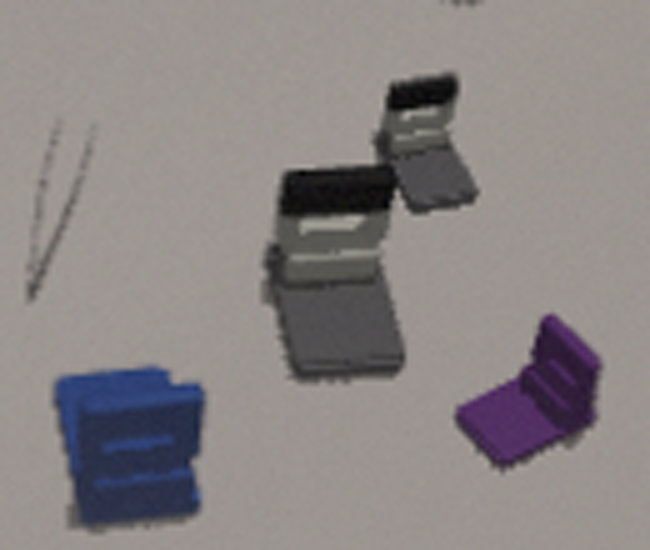

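View pics/c4.png

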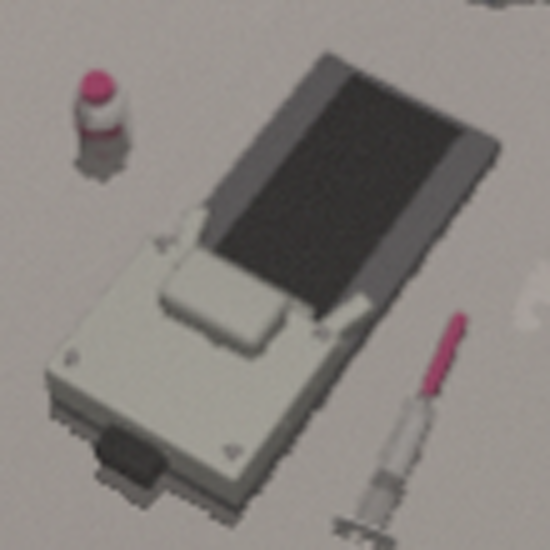

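```bash
cat > h.py <<'E'
import numpy as np,cv2
from scipy.optimize import least_squares
def proj(c,P):
    P=np.atleast_2d(P);M=c["world_to_cam"];q=P@M[:3,:3].T+M[:3,3]
    s=q[:,:2]/q[:,2:];r=(s**2).sum(1,keepdims=True);s=s*(1+c["k1"]*r)
    return s@c["mtx"][:2,:2].T+c["mtx"][:2,2]
def ray(c,uv,z):
    M=c["world_to_cam"];uv=np.array(uv,float);d=(uv-c["mtx"][:2,2])/c["mtx"][0,0];s=d.copy()
    for _ in range(20): s=d/(1+c["k1"]*(s@s))
    R=M[:3,:3];o=-R.T@M[:3,3];v=R.T@np.r_[s,1]
    return o+v*(z-o[2])/v[2]
def T(p,L,z0=0):
    L=np.array(L,float)/1000;a=p[2];c,s=np.cos(a),np.sin(a)
    return np.c_[p[0]+c*L[:,0]-s*L[:,1],p[1]+s*L[:,0]+c*L[:,1],z0+L[:,2]]
def fit(obs,p0,z0=0):
    f=lambda p:np.concatenate([(proj(c,T(p,L,z0))-np.array(uv,float)).ravel() for c,L,uv in obs])
    r=least_squares(f,p0,loss="soft_l1");return r.x,np.round(f(r.x).reshape(-1,2),1)
E
cat > m1.py <<'E'
from h import *
ct=np.load("pics/top0c.npy",allow_pickle=True).item();cs=np.load("pics/scene0c.npy",allow_pickle=True).item()
cr=lambda L,k,o:[(u/k+o[0]-.4,v/k+o[1]-.4) for u,v in L]
D=[(50,-135,10),(-50,-135,10),(50,86,24),(-50,86,24)]
dt=cr([(664,143),(640,385),(113,80),(87,327)],7,(220,205)); ds=cr([(328,55),(498,143),(50,372),(240,478)],5,(240,260))
for ob in ([(ct,D,dt)],[(cs,D,ds)],[(ct,D,dt),(cs,D,ds)]):
    print("dock",*fit(ob,[0.4,0.05,0]))
Pt=[(30,50,12),(-30,50,12),(30,-28,76),(-30,-28,76)];pt=cr([(297,172),(357,253),(438,77),(497,165)],5,(330,230))
Ps=[(30,50,12),(-30,50,12),(30,-28,76),(-30,-28,76)];ps=cr([(295,362),(404,357),(285,170),(393,165)],5,(320,155))
for ob in ([(ct,Pt,pt)],[(cs,Ps,ps)],[(ct,Pt,pt),(cs,Ps,ps)]):
    print("pack",*fit(ob,[0.4,-0.2,0.5]))
E
python3 m1.py
```

```text
dock [ 0.54916913  0.13908224 -0.08312467] [[ 0.1 -0.3]
 [ 0.1  0.1]
 [ 0.3  0.2]
 [-0.6 -0. ]]
dock [ 0.55148922  0.13514068 -0.08103054] [[-0.  -1.9]
 [ 1.7 -1.3]
 [-0.6  0.4]
 [-0.3  2. ]]
dock [ 0.54979077  0.13792303 -0.08151194] [[ 0.5 -0.6]
 [ 0.6 -0.2]
 [ 0.7  0. ]
 [-0.2 -0.2]
 [ 0.1 -0.8]
 [ 1.8 -0.1]
 [-0.6  1.7]
 [-0.3  3.4]]
pack [ 0.48360908 -0.26471159  0.58928779] [[-0.3 -0.7]
 [ 0.1  1.2]
 [-0.5 -0.8]
 [ 0.9  0.4]]
pack [ 0.48667677 -0.26609757  0.55596526] [[-0.4  0.2]
 [ 0.5  0. ]
 [-0.6 -0.1]
 [ 0.5 -0.2]]
pack [ 0.48557041 -0.26527272  0.56828675] [[-0.2 -1.9]
 [-0.2  0.3]
 [ 0.  -1.4]
 [ 1.   0. ]
 [ 0.1  0.7]
 [ 1.   0.3]
 [-0.4  0.3]
 [ 0.6  0.1]]
```

Candidates (top view): grey/white/black pack at (408,263), smaller twin at (454,265), blue at (358,242), purple at (401,306). The larger grey one at (408,263) is meant, and the close crop confirms it: black bar at the upper right, toe to the lower left. The dock is at (275,238), with its mouth facing image right.

Call:
jog_arm:
  steps: [0.0854, -0.036, -0.033, 0, 0.14, 0.0854, -0.072, -0.066, 0, 0.28, 0.0854, -0.108, -0.099, 0, 0.42, 0.0854, -0.144, -0.132, 0, 0.56, 0.0854, -0.18, -0.165, 0, 0.7, 0.0854, -0.216, -0.198, 0, 0.84, 0.0854, -0.252, -0.231, 0, 0.98, 0.0854, -0.288, -0.264, 0, 1.12, 0.0854, -0.324, -0.297, 0, 1.26, 0.0854, -0.358, -0.328, 0, 1.4]
  grip_force: 30

```text
clock: 1.1
position: [0.421, 0.1971, 0.2209]
ee_rot: [0.737, 0.676, 0.0, -0.0]
ft_force: [1.2, 0.4, -0.7]
grip_width: 0.998
```

Call:
jog_arm:
  steps: [0.0854, -0.047, 0.012, 0, 0.1, 0.0854, -0.094, 0.024, 0, 0.2, 0.0854, -0.141, 0.036, 0, 0.3, 0.0854, -0.188, 0.048, 0, 0.4, 0.0854, -0.235, 0.06, 0, 0.5, 0.0854, -0.282, 0.072, 0, 0.6, 0.0854, -0.329, 0.084, 0, 0.7, 0.0854, -0.376, 0.096, 0, 0.8, 0.0854, -0.425, 0.107, 0, 0.9, 0.0854, -0.471, 0.117, 0, 0.918]

```text
clock: 2.1
position: [0.4999, -0.2813, 0.2208]
ee_rot: [0.96, 0.282, 0.0, 0.0]
ft_force: [1.3, 1.0, 0.2]
grip_width: 0.998
```

Run:
```python
from workcell import manip
import cv2,numpy as np
c=manip.calibration("wrist");o=manip.get_obs();p,d=manip.camera("wrist")
cv2.imwrite("pics/w1.png",p[:,:,::-1]);np.save("pics/w1c.npy",c,allow_pickle=True)
print(o["position"],o["ee_rot"],c)
```

```text
[ 0.49986896 -0.28129924  0.22084759] [9.59529137e-01 2.81609303e-01 1.67993860e-04 9.12059928e-05] {'mtx': array([[394.29999347,   0.        , 325.66053694],
       [  0.        , 394.29999347, 236.07463943],
       [  0.        ,   0.        ,   1.        ]]), 'k1': 0.012037413461026407, 'world_to_cam': array([[ 5.40534931e-01, -8.41321108e-01,  8.84078657e-04,
        -5.07315034e-01],
       [-8.03672579e-01, -5.16034969e-01,  2.96341520e-01,
         2.18600920e-01],
       [-2.48862160e-01, -1.60893453e-01, -9.55081631e-01,
         4.58957381e-01],
       [ 0.00000000e+00,  0.00000000e+00,  0.00000000e+00,
         1.00000000e+00]])}
```

View pics/w1.png

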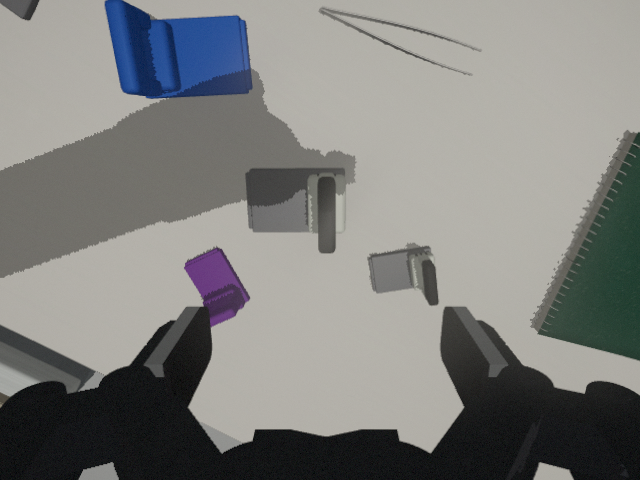

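Run:
```python
import cv2
a=cv2.imread("pics/w1.png")
cv2.imwrite("pics/w1c1.png",cv2.resize(a[155:265,235:445],None,fx=3.8,fy=3.8,interpolation=2))
```

```text
(no output)
```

View pics/w1c1.png

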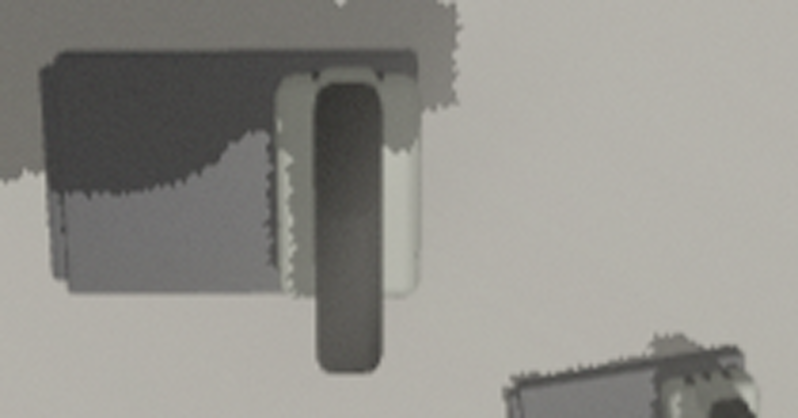

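```bash
cat > m2.py <<'E'
from h import *
c=np.load("pics/w1c.npy",allow_pickle=True).item()
cr=lambda L,k,o:[(u/k+o[0]-.4,v/k+o[1]-.4) for u,v in L]
L=[(30,50,12),(-30,50,12),(27,54,8),(-27,54,8),(30,-14,76),(30,-28,76),(-30,-14,76),(-30,-28,76)]
uv=cr([(55,52),(68,292),(41,66),(52,277),(315,82),(382,82),(317,373),(382,373)],3.8,(235,155))
p,r=fit([(c,L,uv)],[.4855,-.265,.568]);print(p,r)
print("handle",T(p,[(0,-21,63)]), "other corner",ray(c,(235+510/3.8,155+380/3.8),.012),ray(c,(432,260),.05))
E
python3 m2.py
```

```text
[ 0.48885498 -0.26474254  0.58716752] [[-1.1 -0.2]
 [ 0.2 -0.3]
 [-0.7 -1.1]
 [ 0.8 -0.4]
 [-0.8  1.7]
 [ 0.1  1.4]
 [ 0.4 -0.1]
 [ 0.8 -0.4]]
handle [[ 0.50048909 -0.28222532  0.063     ]] other corner [ 0.47648738 -0.34735864  0.012     ] [ 0.51157578 -0.38502636  0.05      ]
```

Call:
jog_arm:
  steps: [0.05, 0, 0.001, 0.03, -0.01, 0.05, 0, 0.001, 0.06, -0.014, 0.05, 0, 0.001, 0.09, -0.014, 0.05, 0, 0.001, 0.115, -0.014, 0.05, 0, 0.001, 0.135, -0.014, 0.05, 0, 0.001, 0.148, -0.014, 0.05, 0, 0.001, 0.154, -0.014, 0.05, 0, 0.001, 0.154, -0.014, 0.05, 0, 0.001, 0.154, -0.014, 0.05, 0, 0.001, 0.154, -0.014]

```text
clock: 3.15
position: [0.5009, -0.2806, 0.0678]
ee_rot: [0.957, 0.29, 0.001, 0.0]
ft_force: [-1.0, -0.1, 0.7]
grip_width: 0.587
```

Run:
```python
from workcell import manip
import cv2,numpy as np
p,d=manip.camera("wrist");cv2.imwrite("pics/w2.png",p[:,:,::-1])
p,d=manip.camera("scene");cv2.imwrite("pics/s2.png",cv2.resize(p[120:300,280:520,::-1],None,fx=3.3,fy=3.3,interpolation=2))
```

```text
(no output)
```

View pics/w2.png

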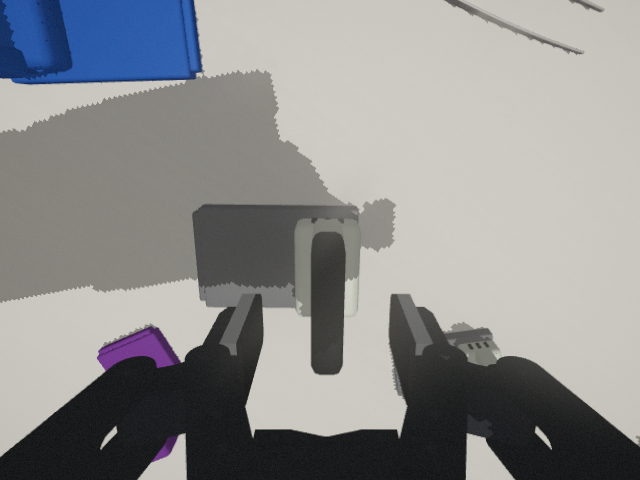

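View pics/s2.png

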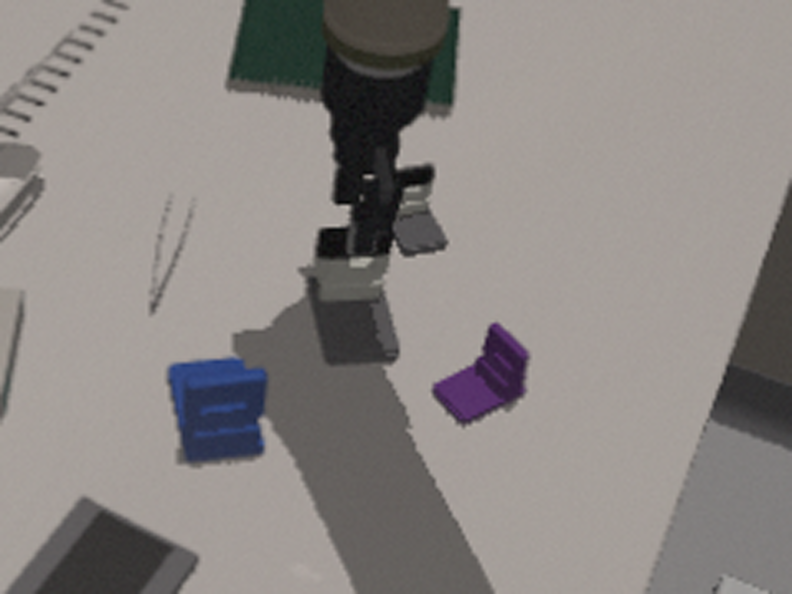

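Run:
```python
from h import *
cs=np.load("pics/scene0c.npy",allow_pickle=True).item()
f=lambda P:np.round((proj(cs,P)-[280,120])*3.3)
p=[.48885,-.2647,.587]
print("bar top/bot ends per fit",f(T(p,[(30,-14,76),(-30,-14,76),(30,-14,50),(-30,-14,50)])))
# front finger: tool y=-pack y ; pad tip at tcp
t=np.array([.5009,-.2806,0]);q=[t[0],t[1],.585]
print("finger tip inner/outer",f(T(q,[(11,25,51),(-11,25,51),(11,36,51),(-11,36,51),(11,25,75),(-11,25,75)])))
from workcell import manip
c=manip.calibration("wrist")
print("wrist bar",proj(c,T(p,[(30,-14,76),(30,-28,76),(-30,-14,76),(-30,-28,76),(30,50,12),(-30,50,12)])).round())
print(manip.get_obs()["position"])
```

```text
bar top/bot ends per fit [[316. 239.]
 [391. 234.]
 [313. 263.]
 [387. 258.]]
finger tip inner/outer [[339. 278.]
 [367. 276.]
 [342. 288.]
 [370. 286.]
 [343. 256.]
 [371. 254.]]
wrist bar [[310. 242.]
 [347. 242.]
 [312. 375.]
 [344. 375.]
 [196. 205.]
 [206. 306.]]
[ 0.50073712 -0.28042072  0.0675695 ]
```

Run:
```python
from h import *
from workcell import manip
c=manip.calibration("wrist")
q=[.5007,-.2804,.585]
print("pad tips",proj(c,T(q,[(11,23,55),(-11,23,55),(11,-23,55),(-11,-23,55)])).round())
```

```text
pad tips [[274. 265.]
 [276. 309.]
 [376. 266.]
 [374. 310.]]
```

Run:
```python
from h import *
from workcell import manip
c=manip.calibration("wrist")
q=[.5007,-.2804,.585]
for z in (50,58,66,74,82): print(z,proj(c,T(q,[(11,25,z),(-11,25,z),(11,-25,z),(-11,-25,z)])).round().tolist())
import cv2
a=cv2.imread("pics/w2.png");cv2.imwrite("pics/w2c.png",cv2.resize(a[200:400,180:460],None,fx=2.8,fy=2.8,interpolation=2))
```

```text
50 [[271.0, 261.0], [273.0, 304.0], [379.0, 262.0], [377.0, 305.0]]
58 [[269.0, 268.0], [270.0, 313.0], [381.0, 268.0], [379.0, 313.0]]
66 [[266.0, 275.0], [268.0, 321.0], [384.0, 275.0], [382.0, 321.0]]
74 [[263.0, 283.0], [265.0, 331.0], [387.0, 283.0], [384.0, 331.0]]
82 [[260.0, 291.0], [263.0, 341.0], [390.0, 291.0], [387.0, 342.0]]
```

View pics/w2c.png

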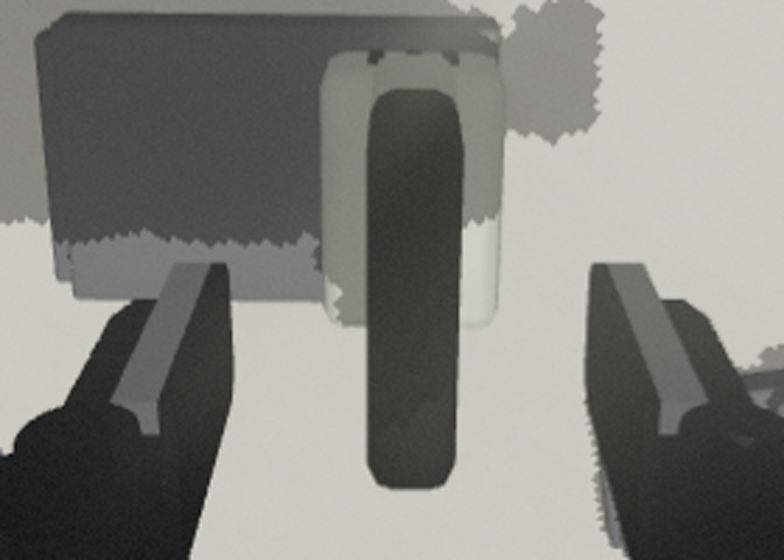

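Run:
```python
from h import *
from workcell import manip
c=manip.calibration("wrist");p,d=manip.camera("wrist")
o=manip.get_obs();print(o["position"],o["grip_width"])
M=c["world_to_cam"];R=M[:3,:3];t=M[:3,3]
a=.585
for n,(u,v) in dict(tipL_far=(260,297),tipL_near=(261,340),tipR_far=(393,297),tipR_near=(392,340),stripLtop=(235,338),bar1=(327,240),bar2=(327,365),foot=(230,240),table=(450,200)).items():
    zz=np.median(d[v-1:v+2,u-1:u+2]);s=(np.array([u,v])-c["mtx"][:2,2])/c["mtx"][0,0]
    P=R.T@(np.r_[s,1]*zz-t);w=P[:2]-[.5007,-.2804]
    print(n,round(float(zz),4),P.round(4),"packx,y from tcp",(np.array([[np.cos(a),np.sin(a)],[-np.sin(a),np.cos(a)]])@w).round(4))
```

```text
[ 0.50066332 -0.28037375  0.0674319 ] 0.585805202079064
tipL_far 0.1513 [ 0.4945 -0.2546  0.0831] packx,y from tcp [0.009  0.0249]
tipL_near 0.1528 [ 0.4808 -0.2639  0.0867] packx,y from tcp [-0.0075  0.0247]
tipR_far 0.1469 [ 0.524  -0.2954  0.0872] packx,y from tcp [ 0.0111 -0.0253]
tipR_near 0.1479 [ 0.5107 -0.304   0.0911] packx,y from tcp [-0.0047 -0.0252]
stripLtop 0.1195 [ 0.4951 -0.2514  0.1158] packx,y from tcp [0.0113 0.0273]
bar1 0.1615 [ 0.5236 -0.2662  0.067 ] packx,y from tcp [ 0.0269 -0.0008]
bar2 0.1685 [ 0.4794 -0.2957  0.0762] packx,y from tcp [-0.0262 -0.001 ]
foot 0.2191 [ 0.4792 -0.2313  0.0121] packx,y from tcp [0.0092 0.0528]
table 0.2246 [ 5.647e-01 -3.234e-01  2.000e-04] packx,y from tcp [ 0.0296 -0.0711]
```

Call:
jog_arm:
  steps: [0.026, 0, 0, 0, 0, 0.026, 0, 0, 0, 0, 0.026, 0, 0, 0, 0, 0.026, 0, 0, 0, 0, 0.026, 0, 0, 0, 0, 0.026, 0, 0, 0, 0, 0.026, 0, 0, 0, 0, 0.026, 0, 0, 0, 0, 0.026, 0, 0, 0, 0, 0.026, 0, 0, 0, 0]

```text
clock: 4.3
position: [0.5003, -0.2803, 0.0668]
ee_rot: [0.957, 0.29, -0.0, -0.0]
ft_force: [-0.2, 0.8, 0.9]
grip_width: 0.301
```

Run:
```python
from h import *
from workcell import manip
c=manip.calibration("wrist");p,d=manip.camera("wrist");np.save("pics/w3d.npy",d);np.save("pics/w3c.npy",c,allow_pickle=True)
print(manip.get_obs()["grip_width"])
cv2.imwrite("pics/w3.png",cv2.resize(p[200:400,180:460,::-1],None,fx=2.8,fy=2.8,interpolation=2))
p,d=manip.camera("scene");cv2.imwrite("pics/s3.png",cv2.resize(p[150:250,340:440,::-1],None,fx=6,fy=6,interpolation=2))
```

```text
0.3067446474246806
```

View pics/w3.png

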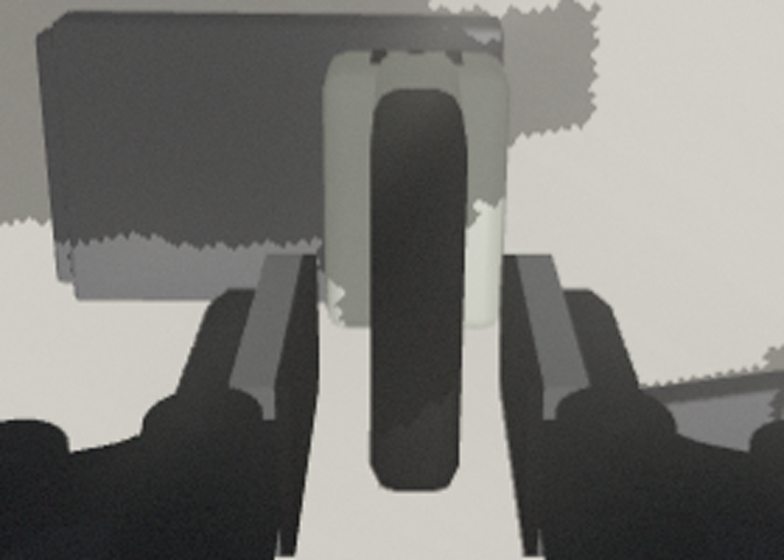

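View pics/s3.png

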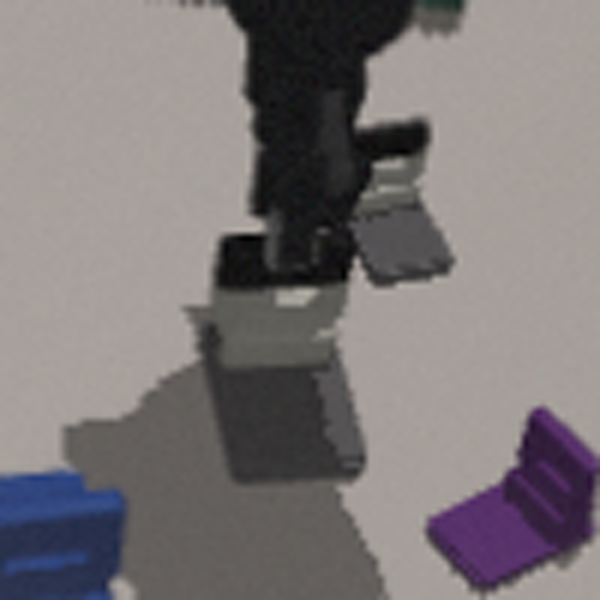

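Run:
```python
from h import *
c=np.load("pics/w3c.npy",allow_pickle=True).item();d=np.load("pics/w3d.npy")
cs=np.load("pics/scene0c.npy",allow_pickle=True).item()
M=c["world_to_cam"];R=M[:3,:3];t=M[:3,3];a=.585
def P3(u,v):
    zz=np.median(d[v-1:v+2,u-1:u+2]);s=(np.array([u,v])-c["mtx"][:2,2])/c["mtx"][0,0]
    P=R.T@(np.r_[s,1]*zz-t);w=P[:2]-[.5003,-.2803]
    return round(float(zz),4),P.round(4),(np.array([[np.cos(a),np.sin(a)],[-np.sin(a),np.cos(a)]])@w).round(4)
for u,v in [(291,294),(291,310),(291,330),(361,294),(361,310),(361,330),(280,294),(270,325),(326,240),(327,300),(327,350),(327,365)]: print((u,v),*P3(u,v))
for z in (50,58,66,74,82): print(z,((proj(cs,T([.5003,-.2803,a],[(11,13,z),(-11,13,z)]))-[340,150])*6).round().tolist())
```

```text
(291, 294) 0.1489 [ 0.5026 -0.2634  0.0843] [0.0112 0.0129]
(291, 310) 0.1493 [ 0.4976 -0.2666  0.0857] [0.0053 0.0129]
(291, 330) 0.1479 [ 0.4922 -0.2703  0.0892] [-0.0012  0.0128]
(361, 294) 0.1485 [ 0.5173 -0.2852  0.0846] [ 0.0115 -0.0135]
(361, 310) 0.1446 [ 0.5139 -0.2871  0.0899] [ 0.0076 -0.0132]
(361, 330) 0.1437 [ 0.5084 -0.2906  0.0929] [ 0.0011 -0.0131]
(280, 294) 0.1484 [ 0.5005 -0.2598  0.0847] [0.0114 0.017 ]
(270, 325) 0.1271 [ 0.4998 -0.2593  0.1071] [0.0112 0.0177]
(326, 240) 0.1614 [ 0.5229 -0.2657  0.0663] [ 0.0269 -0.0003]
(327, 300) 0.1589 [ 0.5046 -0.2784  0.0759] [ 0.0046 -0.0008]
(327, 350) 0.1662 [ 0.4851 -0.2914  0.0755] [-0.0188 -0.0009]
(327, 365) 0.1679 [ 0.4792 -0.2953  0.0759] [-0.0259 -0.0009]
50 [[253.0, 308.0], [302.0, 304.0]]
58 [[255.0, 295.0], [304.0, 291.0]]
66 [[257.0, 281.0], [307.0, 278.0]]
74 [[259.0, 268.0], [309.0, 265.0]]
82 [[261.0, 255.0], [311.0, 251.0]]
```

The depth and the scene view both put the fingertips at z≈0.075–0.083, which is higher than the nominal figure. I'll descend to match what I measured.

Call:
jog_arm:
  steps: [0.026, 0, 0.001, 0.004, 0, 0.026, 0, 0.001, 0.008, 0, 0.026, 0, 0.001, 0.012, 0, 0.026, 0, 0.001, 0.014, 0, 0.026, 0, 0.001, 0.016, 0, 0.026, 0, 0.001, 0.018, 0, 0.026, 0, 0.001, 0.019, 0, 0.026, 0, 0.001, 0.02, 0, 0.026, 0, 0.001, 0.02, 0, 0.026, 0, 0.001, 0.02, 0]

```text
clock: 5.4
position: [0.5009, -0.2812, 0.0469]
ee_rot: [0.957, 0.29, 0.0, 0.0]
ft_force: [-0.6, -0.3, -0.8]
grip_width: 0.304
```

Run:
```python
from h import *
from workcell import manip
c=manip.calibration("wrist");p,d=manip.camera("wrist");np.save("pics/w4d.npy",d);np.save("pics/w4c.npy",c,allow_pickle=True)
print(manip.get_obs()["grip_width"])
cv2.imwrite("pics/w4.png",cv2.resize(p[200:400,180:460,::-1],None,fx=2.8,fy=2.8,interpolation=2))
p,d=manip.camera("scene");cv2.imwrite("pics/s4.png",cv2.resize(p[150:250,340:440,::-1],None,fx=6,fy=6,interpolation=2))
```

```text
0.3012475934332342
```

View pics/w4.png

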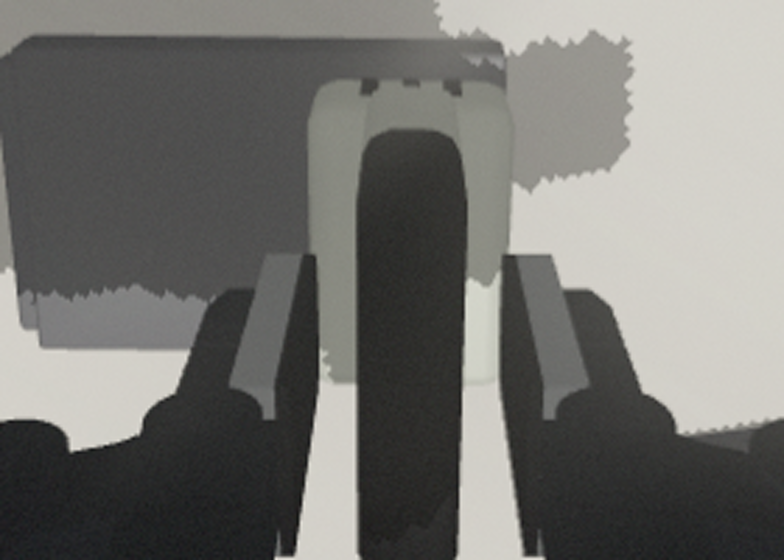

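View pics/s4.png

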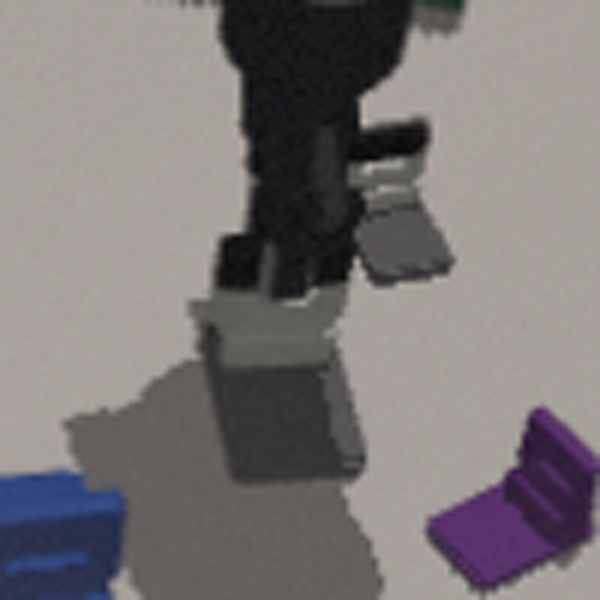

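Call:
jog_arm:
  steps: [0.026, 0, 0, 0.002, 0, 0.026, 0, 0, 0.003, 0, 0.026, 0, 0, 0.004, 0, 0.02, 0, 0, 0.004, 0, 0.015, 0, 0, 0.004, 0, 0.01, 0, 0, 0.004, 0, 0.0, 0, 0, 0.004, 0, 0.0, 0, 0, 0.004, 0, 0.0, 0, 0, 0.004, 0, 0.0, 0, 0, 0.004, 0]
  grip_force: 40

```text
clock: 6.5
position: [0.501, -0.2812, 0.043]
ee_rot: [0.957, 0.29, 0.0, 0.0]
ft_force: [-0.1, -0.5, 0.9]
grip_width: 0.154
```

Call:
jog_arm:
  steps: [0, 0, 0, -0.005, 0, 0, 0, 0, -0.015, 0, 0, 0, 0, -0.03, 0, 0, 0, 0, -0.05, 0, 0, 0, 0, -0.07, 0, 0, 0, 0, -0.085, 0, 0, 0, 0, -0.095, 0, 0, 0, 0, -0.1, 0, 0, 0, 0, -0.1, 0, 0, 0, 0, -0.1, 0]

```text
clock: 7.5
position: [0.5006, -0.2808, 0.1423]
ee_rot: [0.957, 0.29, -0.0, -0.0]
ft_force: [0.1, -0.0, -3.1]
grip_width: 0.158
```

Run:
```python
from h import *
from workcell import manip
c=manip.calibration("wrist");o=manip.get_obs();p,d=manip.camera("wrist");np.save("pics/w5d.npy",d);np.save("pics/w5c.npy",c,allow_pickle=True)
print(o["grip_width"],o["position"],o["ee_rot"],o["ft_force"],o["joint_pos"])
cv2.imwrite("pics/w5.png",p[:,:,::-1])
p,d=manip.camera("scene");cv2.imwrite("pics/s5.png",cv2.resize(p[100:260,300:460,::-1],None,fx=3.7,fy=3.7,interpolation=2))
```

```text
0.15814925746944547 [ 0.50059036 -0.28084316  0.14226016] [ 9.57104141e-01  2.89743768e-01 -3.10161652e-04 -3.40929030e-04] [ 0.14410775 -0.02518976 -3.09361096] [-0.26284681  0.36196776  0.85296881  1.7366428  -0.29293925  1.17746279
 -0.31072805]
```

View pics/w5.png

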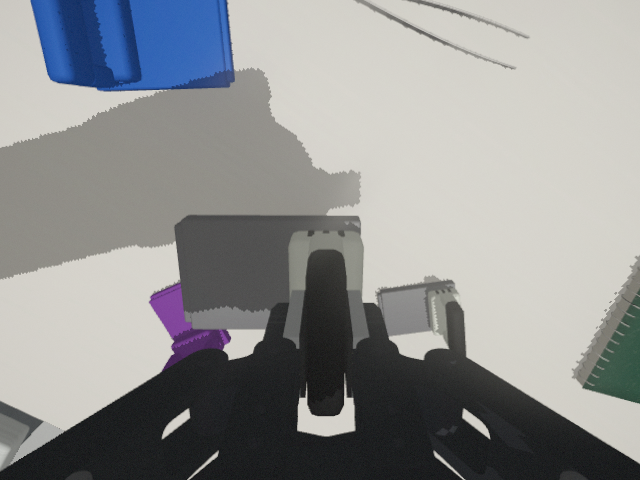

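View pics/s5.png

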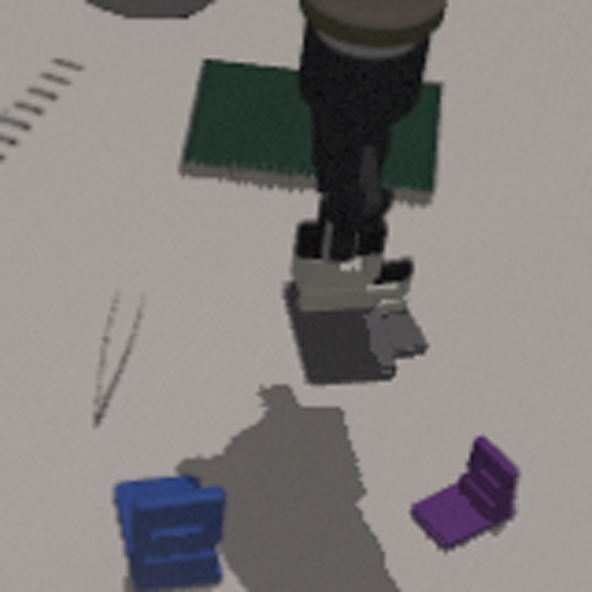

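Run:
```python
import cv2
a=cv2.imread("pics/w5.png");cv2.imwrite("pics/w5c.png",cv2.resize(a[205:345,165:375],None,fx=3.8,fy=3.8,interpolation=2))
a=cv2.imread("pics/w4.png")
```

```text
(no output)
```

View pics/w5c.png

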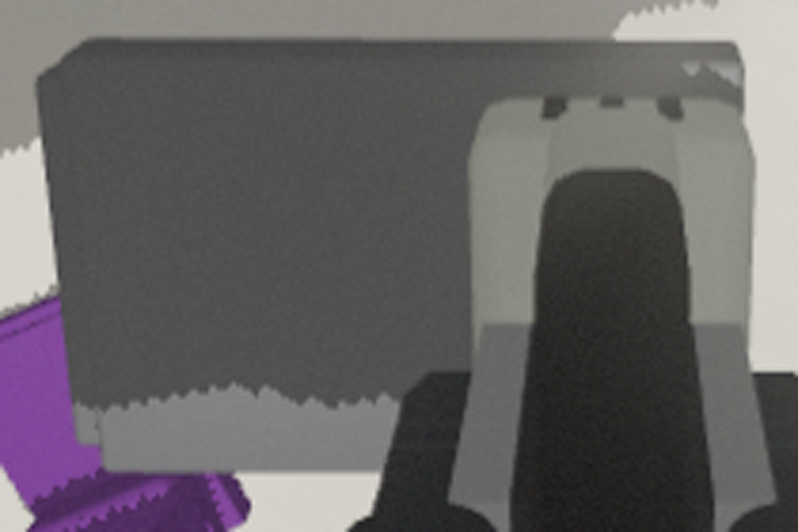

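Run:
```python
from h import *
c=np.load("pics/w5c.npy",allow_pickle=True).item()
cr=lambda L,k,o:[(u/k+o[0]-.4,v/k+o[1]-.4) for u,v in L]
L=[(-30,50,12),(-27,54,8),(27,54,8)]
uv=cr([(103,470),(78,443),(38,80)],3.8,(165,205))
tcp=np.array([.5006,-.2808])
x=2*np.arctan2(.28974,.9571);yaw=np.arctan2(-(2*.28974**2-1),-(2*.9571*.28974))-np.pi/2
print("tool yaw",yaw)
for z0 in (.097,.0993,.102):
    p,r=fit([(c,L,uv)],[.4855,-.265,.568],z0)
    a=p[2];w=tcp-p[:2]
    print(p,r.tolist(),"tcp in pack",np.array([[np.cos(a),np.sin(a)],[-np.sin(a),np.cos(a)]])@w)
p=np.array([tcp[0]-.021*np.sin(yaw),tcp[1]+.021*np.cos(yaw),yaw])
print(proj(c,T(p,L,.0993)),uv)
```

```text
tool yaw 0.5879077480963146
[ 0.48534558 -0.26528058  0.58668192] [[-0.5, 1.6], [0.6, -0.1], [-0.1, -0.8]] tcp in pack [ 0.00411204 -0.02136915]
[ 0.48674104 -0.2654645   0.58504204] [[-0.4, 1.9], [0.5, 0.1], [-0.1, -1.8]] tcp in pack [ 0.00308527 -0.02043843]
[ 0.48849012 -0.26562289  0.58305281] [[-0.4, 2.2], [0.5, 0.2], [-0.1, -3.2]] tcp in pack [ 0.00175302 -0.01933703]
[[189.83568798 325.35428774]
 [184.21371246 316.49385274]
 [172.57625751 218.24778115]] [(191.70526315789473, 328.2842105263158), (185.1263157894737, 321.17894736842106), (174.6, 225.65263157894736)]
```

Call:
jog_arm:
  steps: [0, 0.01, -0.012, -0.02, 0.03, 0, 0.03, -0.035, -0.04, 0.1, 0, 0.056, -0.064, -0.05, 0.18, 0, 0.084, -0.096, -0.05, 0.27, 0, 0.112, -0.128, -0.05, 0.36, 0, 0.14, -0.16, -0.05, 0.45, 0, 0.168, -0.192, -0.05, 0.54, 0, 0.192, -0.219, -0.05, 0.62, 0, 0.205, -0.234, -0.05, 0.67, 0, 0.209, -0.239, -0.05, 0.67]

```text
clock: 8.6
position: [0.5421, 0.0366, 0.1922]
ee_rot: [0.999, -0.04, -0.001, 0.0]
ft_force: [-0.4, 0.0, -4.2]
grip_width: 0.153
```

```bash
cat > snap.py <<'E'
import sys
from h import *
from workcell import manip
n=sys.argv[1]
for k in sys.argv[2:]:
    c=manip.calibration(k);o=manip.get_obs();p,d=manip.camera(k)
    cv2.imwrite(f"pics/{k}{n}.png",p[:,:,::-1]);np.save(f"pics/{k}{n}d.npy",d);np.save(f"pics/{k}{n}c.npy",c,allow_pickle=True)
q=o["ee_rot"];yaw=np.arctan2(2*q[0]*q[1],2*q[0]**2-1)
print(o["clock"],o["position"].round(4),"packyaw",yaw.round(4),o["ft_force"].round(2),o["grip_width"],"tilt",q[2:].round(4))
E
python3 snap.py 6 wrist scene
```

```text
8.65 [0.542  0.0359 0.1922] packyaw -0.0783 [-0.04  0.5  -3.79] 0.15459231049248914 tilt [-0.0005  0.0001]
```

View pics/wrist6.png

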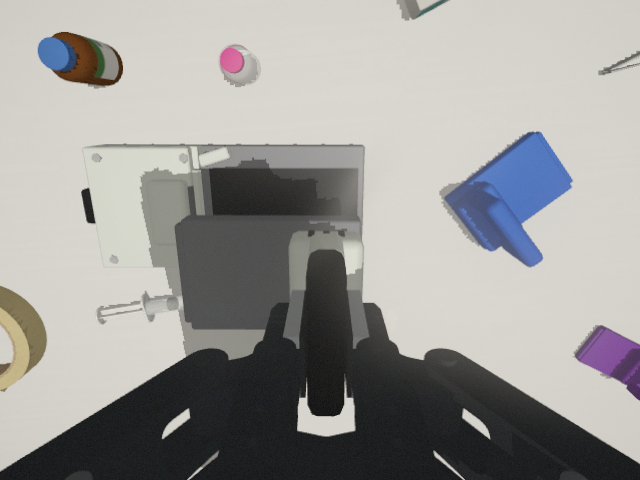

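View pics/scene6.png

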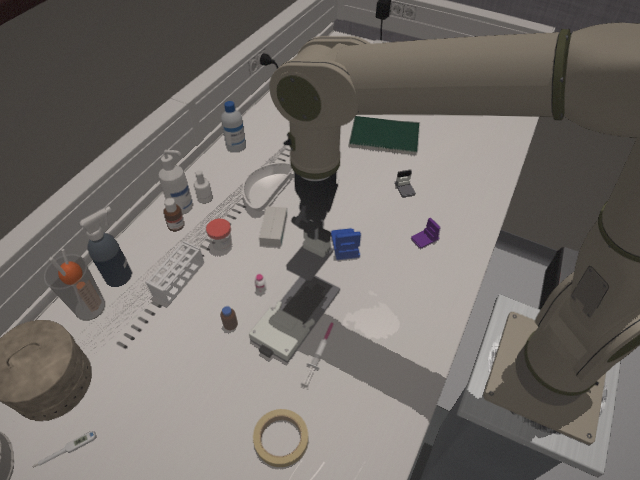

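Run:
```python
import cv2
a=cv2.imread("pics/wrist6.png");cv2.imwrite("pics/w6c.png",cv2.resize(a[135:275,75:235],None,fx=4.2,fy=4.2,interpolation=2))
cv2.imwrite("pics/w6d.png",cv2.resize(a[135:345,165:375],None,fx=2.8,fy=2.8,interpolation=2))
```

```text
(no output)
```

View pics/w6c.png

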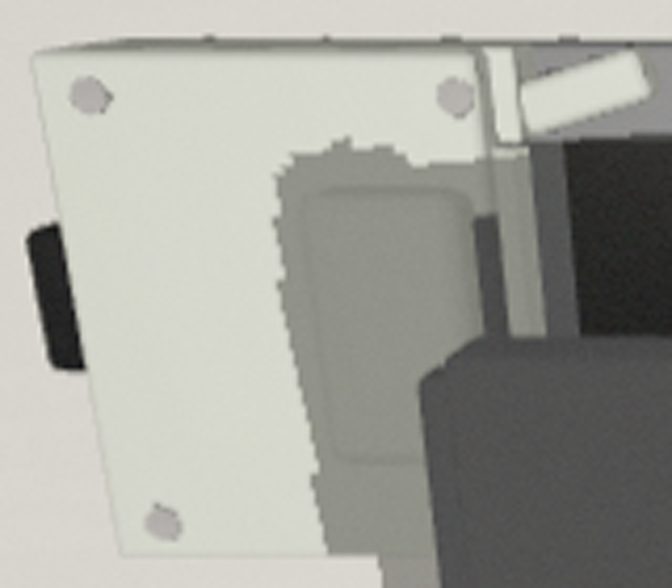

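View pics/w6d.png

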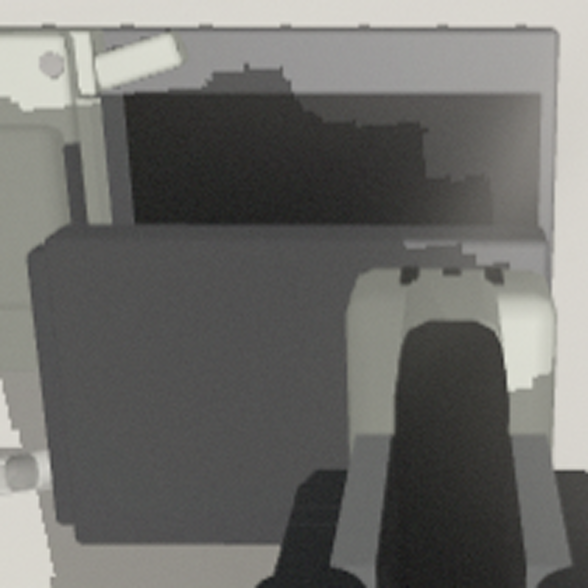

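Run:
```python
from h import *
c=np.load("pics/wrist6c.npy",allow_pickle=True).item()
cr=lambda L,k,o:[(u/k+o[0]-.4,v/k+o[1]-.4) for u,v in L]
D=[(50,86,24),(-50,86,24),(50,-135,10)]
uv=cr([(32,52),(120,555)],4.2,(75,135))+cr([(556,31)],2.8,(165,135))
p,r=fit([(c,D,uv)],[.55,.138,-.08]);print("dock",p,r.tolist())
L=[(-30,50,12),(-27,54,8),(27,54,8)]
uv=cr([(78,543),(57,522),(28,260)],2.8,(165,135));tcp=np.array([.542,.0359])
for z0 in (.146,.149,.152):
    q,r=fit([(c,L,uv)],[.542,.05,-.08],z0);a=q[2];w=tcp-q[:2]
    print("pack",q,r.tolist(),np.array([[np.cos(a),np.sin(a)],[-np.sin(a),np.cos(a)]])@w)
```

```text
dock [ 0.55082358  0.14308351 -0.07783138] [[0.3, 0.3], [0.8, -1.8], [-3.6, 0.3]]
pack [ 0.53943977  0.0589333  -0.07630689] [[-0.8, 1.4], [1.1, 0.2], [-0.1, -1.9]] [ 0.00430867 -0.0227711 ]
pack [ 0.54087318  0.05759432 -0.0785975 ] [[-0.8, 1.7], [1.1, 0.3], [-0.1, -3.5]] [ 0.00282671 -0.02153887]
pack [ 0.54233721  0.05624967 -0.08091702] [[-0.8, 1.8], [1.0, 0.3], [-0.1, -5.2]] [ 0.00130873 -0.02031034]
```

Call:
jog_arm:
  steps: [0, 0.001, 0.0015, 0.015, 0.002, 0, 0.0016, 0.0025, 0.04, 0.002, 0, 0.0016, 0.0025, 0.07, 0.002, 0, 0.0016, 0.0025, 0.095, 0.002, 0, 0.0016, 0.0025, 0.112, 0.002, 0, 0.0016, 0.0025, 0.124, 0.002, 0, 0.0016, 0.0025, 0.131, 0.002, 0, 0.0016, 0.0025, 0.134, 0.002, 0, 0.0016, 0.0025, 0.134, 0.002, 0, 0.0016, 0.0025, 0.134, 0.002]

```text
clock: 9.7
position: [0.5441, 0.031, 0.0595]
ee_rot: [0.999, -0.042, 0.001, -0.0]
ft_force: [-0.0, 0.2, -4.0]
grip_width: 0.159
```

```bash
python3 snap.py 7 wrist scene top
python3 - <<'E'
import cv2
a=cv2.imread("pics/wrist7.png");cv2.imwrite("pics/w7c.png",cv2.resize(a[150:400,30:390],None,fx=2.2,fy=2.2,interpolation=2))
a=cv2.imread("pics/scene7.png");cv2.imwrite("pics/s7c.png",cv2.resize(a[220:370,240:380],None,fx=4,fy=4,interpolation=2))
E
```

```text
9.8 [0.5441 0.0312 0.0595] packyaw -0.084 [ 0.28 -0.11 -2.73] 0.15632151978627581 tilt [ 0.0005 -0.0003]
```

View pics/w7c.png

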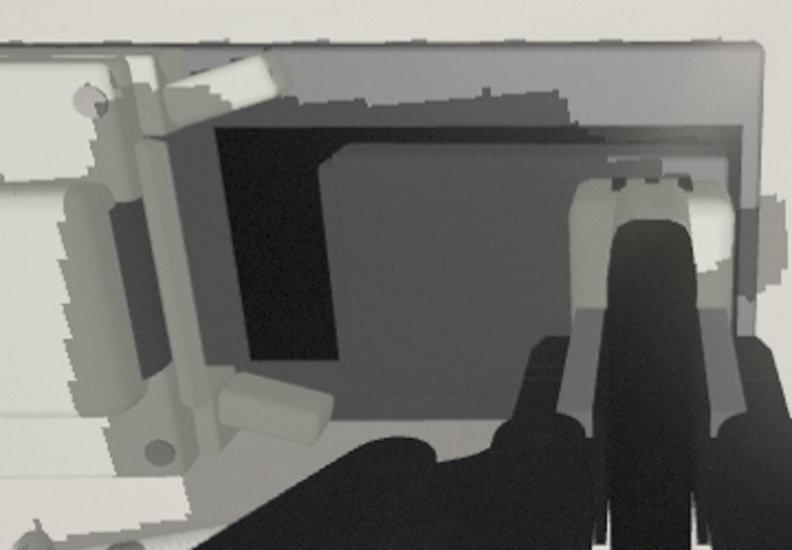

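View pics/s7c.png

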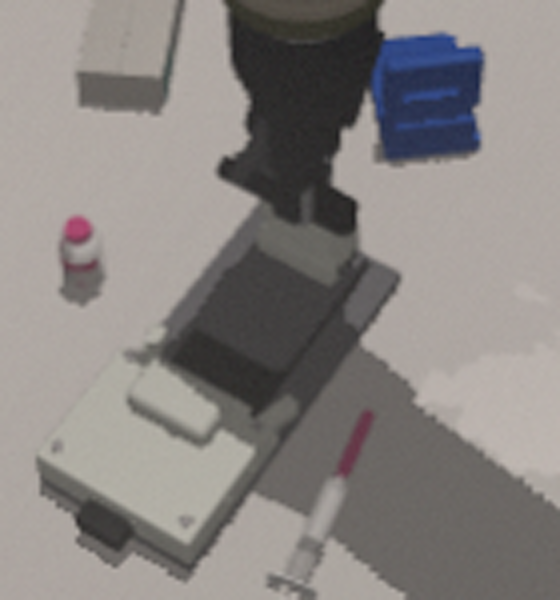

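```bash
python3 - <<'E'
from h import *
c=np.load("pics/wrist7c.npy",allow_pickle=True).item()
g=lambda u,v,z:ray(c,(u/2.2+30-.3,v/2.2+150-.3),z)
dk=[.55,.140,-.080];a=dk[2]
def loc(P): w=P[:2]-np.array(dk[:2]);return (np.array([[np.cos(a),np.sin(a)],[-np.sin(a),np.cos(a)]])@w*1000).round(1)
for n,u,v,z in [("pad+",218,128,.01),("pad-",250,360,.01),("pad+rear",742,126,.01),("deck corner",764,43,.01),("deck edge left",180,43,.01),
 ("foot nose+ z8",320,165,.0245),("foot step+",348,145,.0285),("foot rear+",727,157,.0285),("foot step-",338,420,.0285),("foot edge -",480,418,.0285),
 ("guide+ tip top",283,62,.022),("guide- tip",333,397,.022),("guide- tip2",320,443,.022),("slit+",137,142,.024),("slit-",200,450,.024)]:
    print(n,loc(g(u,v,z)))
print("tcp",loc(np.array([.5441,.0312])))
E
python3 - <<'E'
import cv2
a=cv2.imread("pics/top7.png");cv2.imwrite("pics/t7c.png",cv2.resize(a[205:270,220:330],None,fx=7,fy=7,interpolation=2))
E
```

```text
pad+ [32.3 -5.7]
pad- [-29.4  -4.7]
pad+rear [  32.3 -130.8]
deck corner [  52.  -135.4]
deck edge left [52.5 -0. ]
foot nose+ z8 [ 27.  -34.6]
foot step+ [ 32.7 -42.9]
foot rear+ [  29.6 -125.8]
foot step- [-35.7 -33.2]
foot edge - [-35.4 -67.5]
guide+ tip top [ 49.8 -28.3]
guide- tip [-33.3 -30. ]
guide- tip2 [-46.4 -25.3]
slit+ [32.4  5.6]
slit- [-46.8   3.9]
tcp [   2.8 -108.9]
```

View pics/t7c.png

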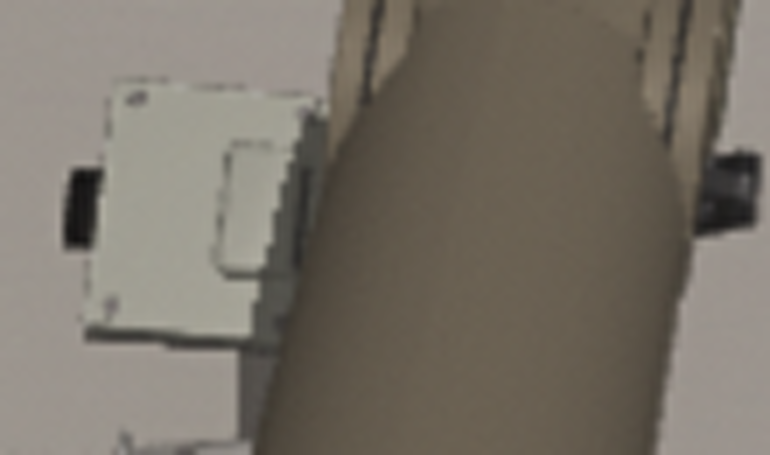

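Call:
jog_arm:
  steps: [0, 0.001, 0, 0.001, 0, 0, 0.0025, 0, 0.002, 0, 0, 0.0025, 0, 0.003, 0, 0, 0.0025, 0, 0.004, 0, 0, 0.0025, 0, 0.005, 0, 0, 0.0025, 0, 0.0055, 0, 0, 0.0025, 0, 0.006, 0, 0, 0.0025, 0, 0.006, 0, 0, 0.0025, 0, 0.006, 0, 0, 0.0025, 0, 0.006, 0]

```text
clock: 10.85
position: [0.5461, 0.0308, 0.053]
ee_rot: [0.999, -0.042, 0.0, -0.0]
ft_force: [-0.5, -0.4, 0.1]
grip_width: 0.155
```

```bash
python3 snap.py 8 wrist scene
python3 - <<'E'
import cv2
a=cv2.imread("pics/wrist8.png");cv2.imwrite("pics/w8c.png",cv2.resize(a[150:400,30:390],None,fx=2.2,fy=2.2,interpolation=2))
a=cv2.imread("pics/scene8.png");cv2.imwrite("pics/s8c.png",cv2.resize(a[250:360,270:350],None,fx=5.4,fy=5.4,interpolation=2))
E
```

```text
10.9 [0.5461 0.0308 0.053 ] packyaw -0.0842 [-1.44 -0.14 -0.82] 0.15409425463744963 tilt [ 0.     -0.0001]
```

View pics/w8c.png

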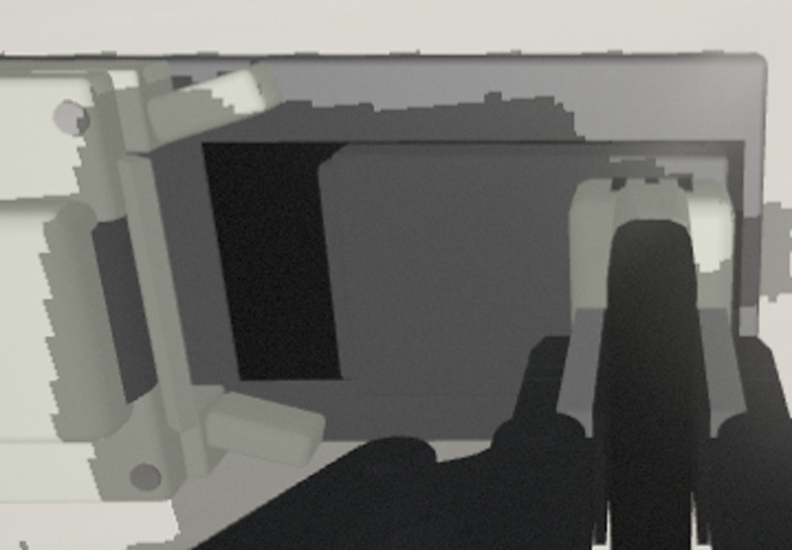

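View pics/s8c.png

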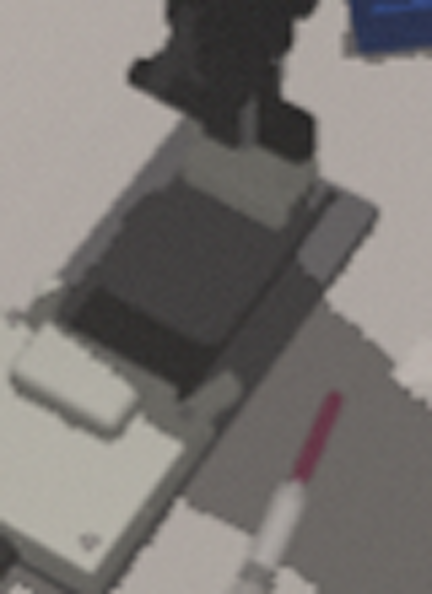

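Run:
```python
import cv2,numpy as np
a=cv2.imread("pics/wrist8.png")[205:365,110:370].astype(float)
a=np.clip((a-20)*2.6,0,255).astype('uint8');cv2.imwrite("pics/w8e.png",cv2.resize(a,None,fx=3,fy=3,interpolation=2))
```

```text
(no output)
```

View pics/w8e.png

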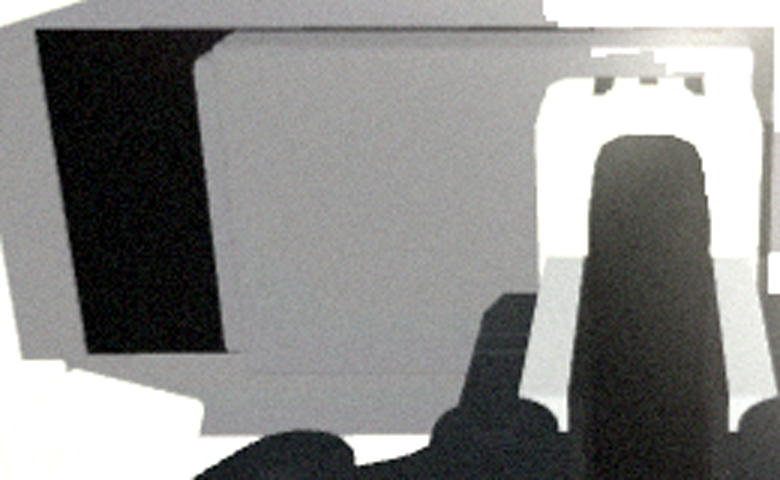

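Run:
```python
from h import *
c=np.load("pics/wrist8c.npy",allow_pickle=True).item()
g=lambda u,v,z:ray(c,(u/3+110-.3,v/3+205-.3),z)
dk=[.55,.140,-.080];a=dk[2]
def loc(P): w=P[:2]-np.array(dk[:2]);return (np.array([[np.cos(a),np.sin(a)],[-np.sin(a),np.cos(a)]])@w*1000).round(1)
for n,u,v,z in [("pad+",37,30,.01),("pad-",88,353,.01),("pad+rear",772,28,.01),("deck-",300,434,.01),("deck+",*(np.array([(735-30/1)*0+735,55])),.01),
 ("foot nose+ z8",195,66,.018),("foot +edge",240,46,.022),("foot rear+",752,47,.022),("foot step-",245,373,.022),("foot edge -",455,373,.022),("nose-",225,350,.018)]:
    print(n,loc(g(u,v,z)))
h=lambda u,v,z:ray(c,(u/2.2+30-.3,v/2.2+150-.3),z)
print("deck+",loc(h(760,55,.01)),loc(h(300,57,.01)),"deck-",loc(h(400,440,.01)))
print("tcp",loc(np.array([.5461,.0308])))
```

```text
pad+ [32.2 -5.2]
pad- [-29.5  -5. ]
pad+rear [  32.1 -130.3]
deck- [-47.  -42.7]
deck+ [  27.4 -124.1]
foot nose+ z8 [ 28.  -34.4]
foot +edge [ 32.5 -43.6]
foot rear+ [  32.  -125.9]
foot step- [-26.8 -38.2]
foot edge - [-27. -75.]
nose- [-24.5 -33.6]
deck+ [  52.2 -133.8] [ 52.1 -30.1] deck- [-47.2 -43.7]
tcp [   4.8 -109.2]
```

Call:
jog_arm:
  steps: [0, -0.0005, -0.002, 0.0003, -0.004, 0, -0.0005, -0.006, 0.0003, -0.004, 0, -0.0006, -0.01, 0.0003, -0.004, 0, -0.0006, -0.014, 0.0003, -0.004, 0, -0.0006, -0.018, 0.0003, -0.004, 0, -0.0006, -0.022, 0.0003, -0.004, 0, -0.0006, -0.026, 0.0003, -0.004, 0, -0.0007, -0.03, 0.0003, -0.004, 0, -0.0007, -0.033, 0.0003, -0.004, 0, -0.0007, -0.034, 0.0003, -0.004]

```text
clock: 11.95
position: [0.5487, 0.0649, 0.0529]
ee_rot: [0.999, -0.04, 0.0, 0.0]
ft_force: [-0.5, -5.7, 5.0]
grip_width: 0.154
```

```bash
python3 snap.py 9 wrist
python3 - <<'E'
import cv2,numpy as np
a=cv2.imread("pics/wrist9.png")[150:370,80:390].astype(float)
a=np.clip((a-20)*1.8,0,255).astype('uint8');cv2.imwrite("pics/w9e.png",cv2.resize(a,None,fx=2.5,fy=2.5,interpolation=2))
E
```

```text
11.95 [0.5487 0.0649 0.0529] packyaw -0.08 [-0.48 -5.69  5.01] 0.15421648249877026 tilt [0.0004 0.0001]
```

View pics/w9e.png

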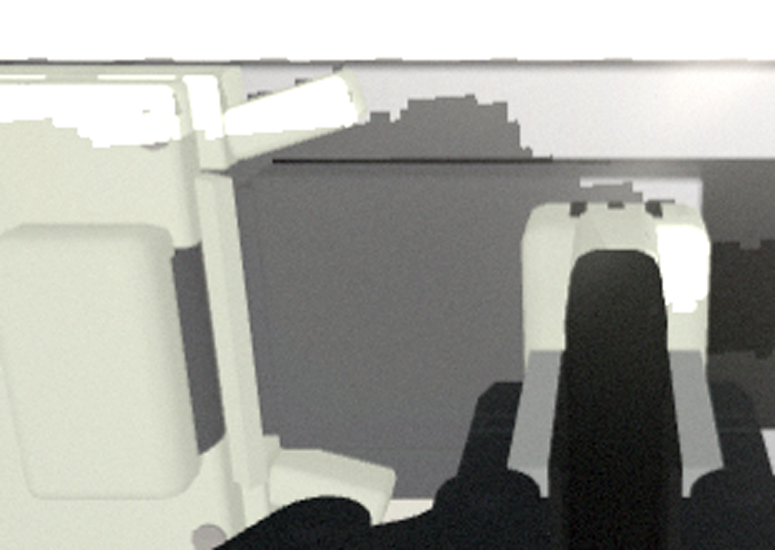

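Call:
jog_arm:
  steps: [0, 0, 0, -0.0002, 0, 0, 0, 0, -0.0004, 0, 0, 0, -0.0005, -0.0004, 0, 0, 0, -0.001, -0.0004, 0, 0, 0, -0.0015, -0.0004, 0, 0, 0, -0.002, -0.0004, 0, 0, 0, -0.0025, -0.0004, 0, 0, 0, -0.003, -0.0004, 0, 0, 0, -0.0035, -0.0004, 0, 0, 0, -0.004, -0.0004, 0]

```text
clock: 13.0
position: [0.5485, 0.0688, 0.0529]
ee_rot: [0.999, -0.04, -0.0, -0.0]
ft_force: [-0.0, -2.0, 2.2]
grip_width: 0.152
```

```bash
cat > st.py <<'E'
from workcell import manip
import numpy as np
o=manip.get_obs();q=o["ee_rot"];P=o["position"];a=-.080;w=P[:2]-np.array([.55,.14])
print(o["clock"],P.round(4),"yaw",np.arctan2(2*q[0]*q[1],2*q[0]**2-1).round(4),o["ft_force"].round(2),o["torque"].round(2),"tcp dock y",(-np.sin(a)*w[0]+np.cos(a)*w[1]).round(4))
E
python3 st.py
```

```text
13.0 [0.5485 0.0688 0.0529] yaw -0.0802 [-0.04 -2.03  2.22] [-0.76  0.08 -0.03] tcp dock y -0.0711
```

Call:
jog_arm:
  steps: [0, 0, -0.001, -0.0002, 0, 0, 0, -0.002, -0.0002, 0, 0, 0, -0.003, -0.0002, 0, 0, 0, -0.004, -0.0002, 0, 0, 0, -0.005, -0.0002, 0, 0, 0, -0.006, -0.0002, 0, 0, 0, -0.0065, -0.0002, 0, 0, 0, -0.007, -0.0002, 0, 0, 0, -0.0075, -0.0002, 0, 0, 0, -0.008, -0.0002, 0]

```text
clock: 14.0
position: [0.5492, 0.0768, 0.0532]
ee_rot: [0.999, -0.04, -0.0, -0.0]
ft_force: [-0.7, -0.2, -4.0]
grip_width: 0.151
```

Call:
jog_arm:
  steps: [0, 0, -0.0004, 0, 0, 0, 0, -0.0008, 0, 0, 0, 0, -0.0012, 0, 0, 0, 0, -0.0016, 0, 0, 0, 0, -0.002, 0, 0, 0, 0, -0.0024, 0, 0, 0, 0, -0.0028, 0, 0, 0, 0, -0.0032, 0, 0, 0, 0, -0.0036, 0, 0, 0, 0, -0.004, 0, 0]

```text
clock: 15.0
position: [0.5496, 0.0804, 0.0532]
ee_rot: [0.999, -0.04, 0.0, 0.0]
ft_force: [-0.2, -3.0, -3.3]
grip_width: 0.157
```

Call:
jog_arm:
  steps: [0, 0, -0.0003, 0.0002, 0, 0, 0, -0.0006, 0.0003, 0, 0, 0, -0.001, 0.0003, 0, 0, 0, -0.0014, 0.0003, 0, 0, 0, -0.0018, 0.0003, 0, 0, 0, -0.0022, 0.0003, 0, 0, 0, -0.0025, 0.0003, 0, 0, 0, -0.0028, 0.0003, 0, 0, 0, -0.003, 0.0003, 0, 0, 0, -0.003, 0.0003, 0]

```text
clock: 16.0
position: [0.55, 0.0837, 0.053]
ee_rot: [0.999, -0.04, 0.0, -0.0]
ft_force: [0.4, -5.2, 1.0]
grip_width: 0.159
```

Call:
jog_arm:
  steps: [0, 0, -0.0002, 0, 0, 0, 0, -0.0004, 0, 0, 0, 0, -0.0007, 0, 0, 0, 0, -0.001, 0, 0, 0, 0, -0.0012, 0, 0, 0, 0, -0.0014, 0, 0, 0, 0, -0.0016, 0, 0, 0, 0, -0.0018, 0, 0, 0, 0, -0.002, 0, 0, 0, 0, -0.002, 0, 0]

```text
clock: 17.0
position: [0.5501, 0.0856, 0.053]
ee_rot: [0.999, -0.04, 0.0, -0.0]
ft_force: [0.1, -5.0, 1.7]
grip_width: 0.158
```

Call:
jog_arm:
  steps: [0, 0, -0.0002, 0, 0, 0, 0, -0.0004, 0, 0, 0, 0, -0.0006, 0, 0, 0, 0, -0.0008, 0, 0, 0, 0, -0.001, 0, 0, 0, 0, -0.0012, 0, 0, 0, 0, -0.0013, 0, 0, 0, 0, -0.0014, 0, 0, 0, 0, -0.0014, 0, 0, 0, 0, -0.0014, 0, 0]

```text
clock: 18.0
position: [0.5502, 0.087, 0.053]
ee_rot: [0.999, -0.04, 0.0, -0.0]
ft_force: [-1.0, -5.5, 0.8]
grip_width: 0.156
```

Call:
jog_arm:
  steps: [0, 0, -0.0002, 0, 0, 0, 0, -0.0004, 0, 0, 0, 0, -0.0006, 0, 0, 0, 0, -0.0008, 0, 0, 0, 0, -0.001, 0, 0, 0, 0, -0.0012, 0, 0, 0, 0, -0.0013, 0, 0, 0, 0, -0.0014, 0, 0, 0, 0, -0.0014, 0, 0, 0, 0, -0.0014, 0, 0]

```text
clock: 19.0
position: [0.5503, 0.0884, 0.053]
ee_rot: [0.999, -0.04, 0.0, -0.0]
ft_force: [-0.1, -5.3, 1.9]
grip_width: 0.156
```

Call:
jog_arm:
  steps: [0, 0, -0.0002, 0, 0, 0, 0, -0.0004, 0, 0, 0, 0, -0.0006, 0, 0, 0, 0, -0.0008, 0, 0, 0, 0, -0.001, 0, 0, 0, 0, -0.0012, 0, 0, 0, 0, -0.0014, 0, 0, 0, 0, -0.0015, 0, 0, 0, 0, -0.0016, 0, 0, 0, 0, -0.0016, 0, 0]

```text
clock: 20.0
position: [0.5504, 0.09, 0.053]
ee_rot: [0.999, -0.04, 0.0, -0.0]
ft_force: [-0.8, -5.6, 1.2]
grip_width: 0.158
```

Call:
jog_arm:
  steps: [0, 0, -0.0002, 0, 0, 0, 0, -0.0004, 0, 0, 0, 0, -0.0006, 0, 0, 0, 0, -0.0008, 0, 0, 0, 0, -0.001, 0, 0, 0, 0, -0.0012, 0, 0, 0, 0, -0.0014, 0, 0, 0, 0, -0.0015, 0, 0, 0, 0, -0.0016, 0, 0, 0, 0, -0.0016, 0, 0]

```text
clock: 21.0
position: [0.5506, 0.0916, 0.053]
ee_rot: [0.999, -0.04, 0.0, -0.0]
ft_force: [-1.1, -5.3, 1.6]
grip_width: 0.153
```

Call:
jog_arm:
  steps: [0, 0, -0.0002, 0, 0, 0, 0, -0.0004, 0, 0, 0, 0, -0.0006, 0, 0, 0, 0, -0.0008, 0, 0, 0, 0, -0.001, 0, 0, 0, 0, -0.0012, 0, 0, 0, 0, -0.0014, 0, 0, 0, 0, -0.0015, 0, 0, 0, 0, -0.0016, 0, 0, 0, 0, -0.0016, 0, 0]

```text
clock: 22.0
position: [0.5507, 0.0932, 0.053]
ee_rot: [0.999, -0.04, 0.0, -0.0]
ft_force: [-0.6, -5.7, 0.9]
grip_width: 0.151
```

Call:
jog_arm:
  steps: [0, 0, -0.0002, 0, 0, 0, 0, -0.0004, 0, 0, 0, 0, -0.0006, 0, 0, 0, 0, -0.0008, 0, 0, 0, 0, -0.001, 0, 0, 0, 0, -0.0012, 0, 0, 0, 0, -0.0014, 0, 0, 0, 0, -0.0015, 0, 0, 0, 0, -0.0016, 0, 0, 0, 0, -0.0016, 0, 0]

```text
clock: 23.0
position: [0.5508, 0.0948, 0.053]
ee_rot: [0.999, -0.04, 0.0, -0.0]
ft_force: [-0.2, -6.2, 1.6]
grip_width: 0.153
```

Call:
jog_arm:
  steps: [0, 0, -0.0002, 0, 0, 0, 0, -0.0004, 0, 0, 0, 0, -0.0006, 0, 0, 0, 0, -0.0008, 0, 0, 0, 0, -0.001, 0, 0, 0, 0, -0.0012, 0, 0, 0, 0, -0.0014, 0, 0, 0, 0, -0.0015, 0, 0, 0, 0, -0.0016, 0, 0, 0, 0, -0.0016, 0, 0]

```text
clock: 24.0
position: [0.551, 0.0964, 0.053]
ee_rot: [0.999, -0.04, 0.0, -0.0]
ft_force: [-0.5, -4.9, 1.9]
grip_width: 0.154
```

Call:
jog_arm:
  steps: [0, 0, -0.0002, 0, 0, 0, 0, -0.0004, 0, 0, 0, 0, -0.0006, 0, 0, 0, 0, -0.0008, 0, 0, 0, 0, -0.001, 0, 0, 0, 0, -0.0012, 0, 0, 0, 0, -0.0014, 0, 0, 0, 0, -0.0015, 0, 0, 0, 0, -0.0016, 0, 0, 0, 0, -0.0016, 0, 0]

```text
clock: 25.0
position: [0.5511, 0.0978, 0.053]
ee_rot: [0.999, -0.04, 0.0, 0.0]
ft_force: [-1.7, -6.8, 2.4]
grip_width: 0.154
```

Call:
jog_arm:
  steps: [0, 0, -0.0001, 0, 0, 0, 0, -0.0002, 0, 0, 0, 0, -0.0003, 0, 0, 0, 0, -0.0004, 0, 0, 0, 0, -0.0005, 0, 0, 0, 0, -0.0006, 0, 0, 0, 0, -0.0007, 0, 0, 0, 0, -0.0008, 0, 0, 0, 0, -0.0008, 0, 0, 0, 0, -0.0008, 0, 0]

```text
clock: 26.0
position: [0.5511, 0.0986, 0.053]
ee_rot: [0.999, -0.04, 0.0, 0.0]
ft_force: [-0.5, -5.6, 1.3]
grip_width: 0.157
```

Call:
jog_arm:
  steps: [0, 0, -0.0002, 0, 0, 0, 0, -0.0004, 0, 0, 0, 0, -0.0006, 0, 0, 0, 0, -0.0008, 0, 0, 0, 0, -0.001, 0, 0, 0, 0, -0.0011, 0, 0, 0, 0, -0.0012, 0, 0, 0, 0, -0.0013, 0, 0, 0, 0, -0.0013, 0, 0, 0, 0, -0.0013, 0, 0]

```text
clock: 27.0
position: [0.5512, 0.0999, 0.053]
ee_rot: [0.999, -0.04, 0.0, 0.0]
ft_force: [-0.1, -5.3, 0.9]
grip_width: 0.156
```

Call:
jog_arm:
  steps: [0, 0, -0.0002, 0, 0, 0, 0, -0.0004, 0, 0, 0, 0, -0.0006, 0, 0, 0, 0, -0.0008, 0, 0, 0, 0, -0.001, 0, 0, 0, 0, -0.0012, 0, 0, 0, 0, -0.0013, 0, 0, 0, 0, -0.0014, 0, 0, 0, 0, -0.0014, 0, 0, 0, 0, -0.0014, 0, 0]

```text
clock: 28.0
position: [0.5513, 0.1007, 0.053]
ee_rot: [0.999, -0.04, 0.0, 0.0]
ft_force: [-2.4, -7.2, 2.8]
grip_width: 0.154
```

Call:
jog_arm:
  steps: [0, 0, -0.0001, 0, 0, 0, 0, -0.0002, 0, 0, 0, 0, -0.0003, 0, 0, 0, 0, -0.0004, 0, 0, 0, 0, -0.0005, 0, 0, 0, 0, -0.0006, 0, 0, 0, 0, -0.0006, 0, 0, 0, 0, -0.0006, 0, 0, 0, 0, -0.0006, 0, 0, 0, 0, -0.0006, 0, 0]

```text
clock: 29.0
position: [0.5513, 0.1008, 0.0531]
ee_rot: [0.999, -0.041, -0.0, 0.001]
ft_force: [-1.8, -8.8, 3.8]
grip_width: 0.153
```

```bash
python3 st.py
```

```text
29.0 [0.5513 0.1008 0.0531] yaw -0.0812 [-1.85 -8.76  3.78] [-1.98  0.35  0.07] tcp dock y -0.039
```

Call:
jog_arm:
  steps: [0, 0, -0.0002, 0, 0, 0, 0, -0.0004, 0, 0, 0, 0, -0.0006, 0, 0, 0, 0, -0.0008, 0, 0, 0, 0, -0.0009, 0, 0, 0, 0, -0.001, 0, 0, 0, 0, -0.001, 0, 0, 0, 0, -0.001, 0, 0, 0, 0, -0.001, 0, 0, 0, 0, -0.001, 0, 0]

```text
clock: 30.0
position: [0.5514, 0.1009, 0.0532]
ee_rot: [0.999, -0.041, -0.0, 0.001]
ft_force: [-2.1, -11.8, 5.6]
grip_width: 0.157
```

```bash
python3 st.py
```

```text
30.0 [0.5514 0.1009 0.0532] yaw -0.0818 [ -2.05 -11.83   5.61] [-2.63  0.5   0.12] tcp dock y -0.0389
```

Call:
jog_arm:
  steps: [0, 0, 0.0005, 0, 0, 0, 0, 0.001, 0, 0, 0, 0, 0.0015, 0, 0, 0.01, 0, 0.0015, 0, 0, 0.015, 0, 0.0015, 0, 0, 0.02, 0, 0.0015, 0, 0, 0.025, 0, 0.0015, 0, 0, 0.03, 0, 0.0015, 0, 0, 0.03, 0, 0.0015, 0, 0, 0.03, 0, 0.0015, 0, 0]

```text
clock: 31.0
position: [0.5512, 0.102, 0.0529]
ee_rot: [0.999, -0.04, -0.0, -0.0]
ft_force: [0.1, 0.5, -0.1]
grip_width: 0.351
```

```bash
python3 st.py; python3 snap.py 10 wrist
python3 - <<'E'
import cv2,numpy as np
a=cv2.imread("pics/wrist10.png")[150:400,80:390].astype(float)
a=np.clip((a-20)*1.8,0,255).astype('uint8');cv2.imwrite("pics/w10e.png",cv2.resize(a,None,fx=2.4,fy=2.4,interpolation=2))
E
```

```text
31.0 [0.5512 0.102  0.0529] yaw -0.0799 [ 0.07  0.46 -0.14] [-0.05 -0.05 -0.  ] tcp dock y -0.0378
31.0 [0.5512 0.102  0.0529] packyaw -0.0799 [ 0.07  0.46 -0.14] 0.350865096780556 tilt [-0.     -0.0002]
```

View pics/w10e.png

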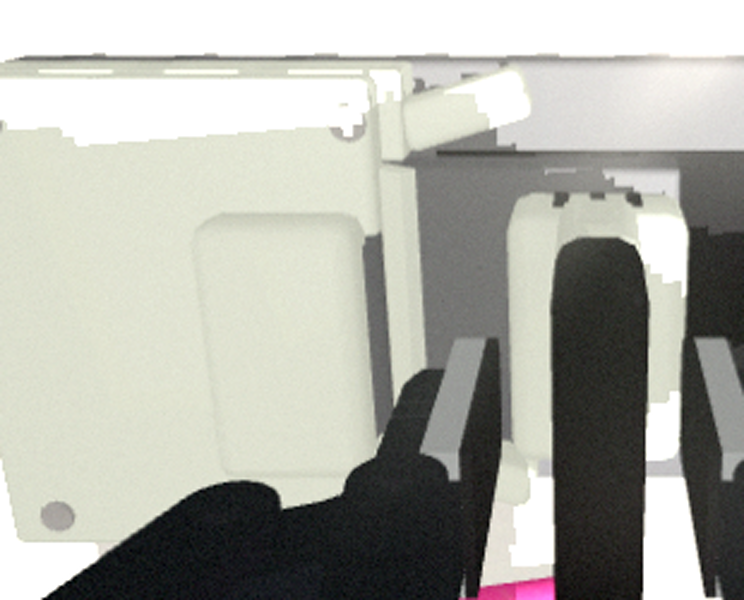

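Call:
jog_arm:
  steps: [0.03, 0, 0.001, -0.005, 0, 0.03, 0, 0.001, -0.015, 0, 0.03, 0, 0.001, -0.03, 0, 0.03, 0, 0.001, -0.05, 0, 0.03, 0, 0.001, -0.075, 0, 0.03, 0, 0.001, -0.1, 0, 0.03, 0, 0.001, -0.125, 0, 0.03, 0, 0.001, -0.145, 0, 0.03, 0, 0.001, -0.15, 0, 0.03, 0, 0.001, -0.15, 0]

```text
clock: 32.05
position: [0.5516, 0.1007, 0.204]
ee_rot: [0.999, -0.04, 0.001, -0.001]
ft_force: [1.0, 0.8, -0.2]
grip_width: 0.352
```

```bash
python3 snap.py 11 wrist scene
python3 - <<'E'
import cv2,numpy as np
a=cv2.imread("pics/wrist11.png")[90:330,60:420];cv2.imwrite("pics/w11c.png",cv2.resize(a,None,fx=2.2,fy=2.2,interpolation=2))
E
```

```text
32.1 [0.5511 0.1007 0.203 ] packyaw -0.0801 [-0.58  0.12  0.45] 0.3480165334429173 tilt [ 0.0001 -0.0003]
```

View pics/w11c.png

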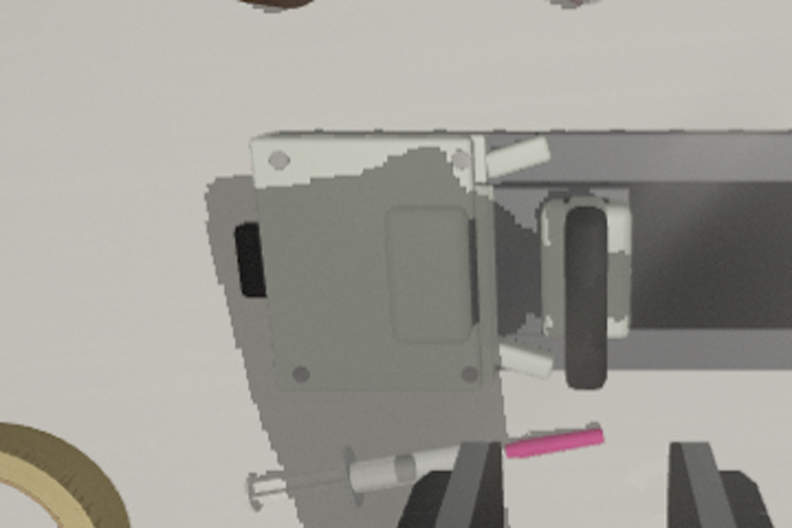

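View pics/scene11.png

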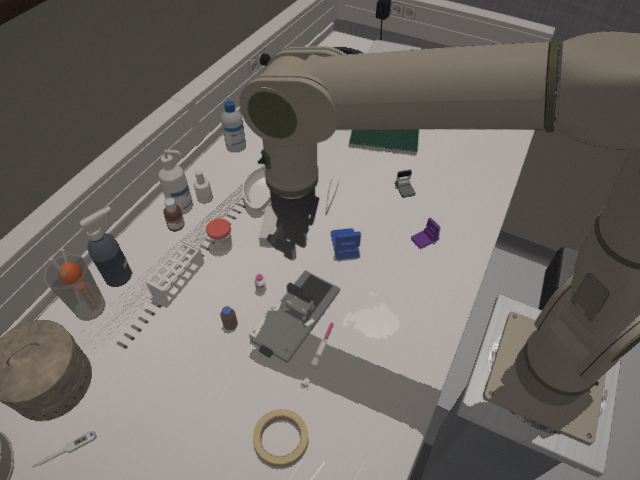

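Run:
```python
from h import *
c=np.load("pics/wrist11c.npy",allow_pickle=True).item();a=-.08
g=lambda u,v,z:ray(c,(u/2.2+60-.3,v/2.2+90-.3),z)
for P in (g(566,300,.086),g(607,300,.086),g(586,207,.086),g(586,388,.086)):
    w=P[:2]-[.55,.14];print((np.array([[np.cos(a),np.sin(a)],[-np.sin(a),np.cos(a)]])@w*1000).round(1))
from workcell import manip
print(manip.hand_in())
```

```text
[  4.6 -32.6]
[  4.6 -45.9]
[ 35.  -39.1]
[-26.  -39.1]
the job is handed in; nothing more can be done
None
```

I gripped the larger grey and white pack by its handle and set it down on the deck with the toe about 33 mm short of the mouth. I then slid it in until it reached the stop, let go, raised the gripper clear, and handed in at about 32 s of the 51 s allowed.

**Pushing force:** Drag was about 5 to 7 N. The push force then rose to 11.8 N while the arm advanced only about 0.1 mm per call. I took that as the stop, with the toe about 36 mm behind the mouth. The highest push I read was 11.8 N; the force is only reported at the end of each one-second call.

**Last checks:**
- **Pack position:** after release the handle was about 39 mm outside the mouth, matching where it stopped. The pack sat square in the pocket.
- **Surroundings:** the things around it looked unmoved, and the arm was touching nothing.
- **Not seen directly:** the home pin is hidden, so that the pack is home rests on the force rise and the matching position.

**Disagreements:**
- **Fingertips:** they measured about 25 mm higher than the nominal tool data, so I lowered the grip to match what I saw.
- **Dock position:** the camera estimates differed by 2 to 4 mm, so I lined the pack up with the dock in the wrist view.

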